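# Fill the empty pockets of the logger rack

### The arm

A 7-joint arm with a two-finger parallel gripper is mounted at the origin on the work surface. World frame = base frame: x ahead of the robot, y to its left, z up, the work surface at z = 0. Lengths are in m, angles in degrees, forces in N, time in s.
With the tool pointing down it reaches from about 0.425 to 0.875 m from the base axis. Payload 4.7 kg.
Tool frame: the origin (TCP) lies at the very end of the fingers, on their centre line; the grasp point (between the pads) lies 19 mm behind it; z points along the fingers, y is the line along which they close (so a half turn about z gives the same grasp; the last joint's range is limited). The gripper opens to 87 mm and grips with 3 to 60 N. Pads are 19 mm wide; open, the fingers measure 117 mm over their backs; the gripper's body (75 mm by 190 mm) begins 51 mm behind the grasp point.
Start: joints at [0.808, 18.392, -4.016, 83.108, 1.295, 78.541, -3.26], TCP at [0.65, -0, 0.201] pointing down, gripper open.
Joint ranges: [-163.93, 163.93], [-17.29, 119.83], [-79.2, 71.16], [3.27, 140.29], [-89.18, 269.18], [5.43, 117.66], [-154.24, 154.24]. Speed limits (degrees/s): [147.25, 147.25, 180, 180, 180, 180, 180].

### API

Orientations are given as [roll, pitch, yaw] about the fixed x, y, z axes, in that order (R = Rz(yaw) Ry(pitch) Rx(roll)).
In Python, from cell import get_obs, read_camera, sign_off, silhouettes gives the robot as it stands.
- The arm moves only by the tool play_rows, never from a script. Its argument "steps" is a list that holds one entry, the list of rows, each a list of 7 numbers: the shift along the tool's x, y, z in m, then the turn, a rotation vector about the tool's x, y, z in rad, then the finger opening in m, from 0 to 0.087. A call has 1 to 12 rows; each row shifts and turns the commanded pose from where the row before left it, along the tool's axes as they then stand; what a row does not reach is not made up. A row lasts 1/10 s, in which the tool goes at most 50 mm and 8.59 degrees, less where a joint would pass 70% of its speed; a pose out of reach is approached as far as the arm can. A call is refused whole if a number of a shift passes 0.05 or a number of a turn 0.15, either way. A call with a gripper value outside its range is refused whole. The fingers move at their own pace and stop on an object; "force" is the grip in N (left out, the last holds). Time passes only in rows, so rows that do not move let the fingers close. It gives the time, the measured TCP pose, the force, the opening and the grip force at its end, in the units of the state.
- get_obs(): the state, without advancing time (a new reading comes with each control period).
- read_camera(name): name is "scene" or "side" or "wrist"; returns a dict with "frame" (480x640x3 uint8, red, green, blue), "intrinsics" (3x3 intrinsics, pixels), "k1" (the pictures are not rectified: a ray, as slopes to the right and down, at radius r is drawn at 1 + k1 r^2 times it, then the intrinsics apply), "view" (4x4, takes a point from world to camera coordinates). Camera axes: x right, y up, looking along -z (the intrinsics and any distortion apply to the point x, -y, -z); pixel columns grow to the right and rows downward; lengths in m; the calibration is good to about 2 mm. A picture is of the moment at which its call begins. There is no depth.
- sign_off(): hands the job in; it is judged then, once.
Trained networks look in the newest picture that a camera, given by its name, has taken for a name from the list of things; names that differ only in an ending like _2 or _b are one class to them, and where a whole thing is asked for, a point or a joint stands for the part that bears it (a point fixed in the world has none). Each returns a list of dicts, best first, with "p" (0 to 1); they miss things now and then, are a little off and sometimes report something else, mostly with a low value. They report only what shows in the picture. A call takes as long as a camera call. They do not tell look-alikes from the thing itself.
- silhouettes(camera, name): "pixels" (480x640 bool, what is visible of it) and "extent" ([left, top, right, bottom] in pixels, round what is visible of it).
The state is a dict: "time_s": time; "qpos": joint angles; "joint_velocities": joint speeds; "effort": joint torques, N m; "tool_pos": TCP position; "tool_rot": TCP orientation; "force": force on the tool from outside, world axes, zero at the start; "wrist_torque": the same for the moment, N m; "grip_width": finger opening in m; "grasp_force": force on a finger pad.
Only numpy, scipy, OpenCV 4.12 (cv2) and the standard library are available. Lean on these libraries where they do the work, as an engineer would, in place of code of your own. Each camera call takes 0.05 s, during which the arm holds its last target. There are 200 camera calls.

### The job

The white calibration rack must be full before it goes into the bath: take the two spare blue-capped loggers from the grey tray and stand one in each empty pocket of the rack, cap up and seated on the pocket's floor. Lower them in rather than dropping them, and leave the loggers already in the rack in their places.

Things in the scene. Friction and masses are not known exactly. Their poses are not given: they have to be found in the camera images.
- rack: white block 190 x 190 x 55 mm, fixed. Origin: centre of its underside, on the bench; x and y along its sides, z up. Four square pockets 50 mm wide, open at the top, 45 mm deep (floor 10 mm above the bench), centres at x = +/-45, y = +/-45 mm. Two hold blue-capped loggers, two are empty (dark pad on the floor); which ones changes each time.
- spare_1_mid (a point): spare 1: upright round logger, 30 mm diameter, 110 mm tall, 0.18 kg, steel with a blue cap (top 35 mm). Point: its centre, 55 mm above its underside, z up. It stands loose in a cell of a grey tray (190 x 190 x 30 mm, floor 5 mm thick, 2 x 2 cells 90 mm apart), x and y axes along the tray's sides. Other cells: the other spare, a red-capped faulty logger, a brass plug.
- spare_2_mid (a point): spare 2: the same kind of upright round logger, 30 mm diameter, 110 mm tall, 0.18 kg, steel with a blue cap (top 35 mm). Point: its centre, 55 mm above its underside, z up. It stands loose in a cell of a grey tray (190 x 190 x 30 mm, floor 5 mm thick, 2 x 2 cells 90 mm apart), x and y axes along the tray's sides. Other cells: the other spare, a red-capped faulty logger, a brass plug.
- fitted_a_mid (a point): fitted logger A, the same kind as the spares: upright round logger, 30 mm diameter, 110 mm tall, 0.18 kg, steel with a blue cap (top 35 mm). Point: its centre, 55 mm above its underside, z up. It already stands in one pocket of the white rack, up to 6 mm off the pocket's centre; which pocket changes each time.
- fitted_b_mid (a point): fitted logger B, the same kind as the spares: upright round logger, 30 mm diameter, 110 mm tall, 0.18 kg, steel with a blue cap (top 35 mm). Point: its centre, 55 mm above its underside, z up. It already stands in one pocket of the white rack, up to 6 mm off the pocket's centre; which pocket changes each time.
There are look-alikes about, which are no part of the job. Leave any green, orange or turquoise look-alike of the part that bears spare_2_mid alone.

How it is judged:
By the outcome, as a careful person would: the job done as asked, in the order asked, and still so for the second after the job is handed in, with the robot touching nothing.
It also fails if it takes over 54 s, if anything falls off the work surface, if the arm or the gripper's body presses on something with over 40 N, if the wrist force passes 120 N, or if a joint passes its speed limit or range.

## Working session

There is one attempt and no reset: what is moved stays moved. The work goes in short steps, Python scripts to look and compute and a tool call to move; the robot and the scene stay as the last step left them, time stands still between calls to the robot, and variables do not carry over. Pictures are saved under pics/ and viewed, at most 10 in all, crops included, and the job is handed in when it is done.

Besides the shell and the picture viewer there is one more tool, called as name(argument=value, ...), one argument or row to a line, values as JSON. play_rows: Moves the arm, as the interface text tells. Its arguments: {"type":"object","properties":{"steps":{"type":"array","items":{"type":"array","items":{"type":"array","items":{"type":"number"}}}},"force":{"type":"number"}},"required":["steps"]}

```bash
mkdir -p pics
cat > h.py <<'E'
import numpy as np,cv2
from cell import get_obs, read_camera, sign_off, silhouettes
def ray(c,uv):
    K=np.array(c["intrinsics"]);k1=c["k1"];V=np.array(c["view"])
    d=(np.array(uv,float)-[K[0,2],K[1,2]])/[K[0,0],K[1,1]]
    s=d.copy()
    for _ in range(20): s=d/(1+k1*(s@s))
    R=V[:3,:3];o=-R.T@V[:3,3]
    v=R.T@np.array([s[0],-s[1],-1]);return o,v/np.linalg.norm(v)
def atz(c,uv,z):
    o,v=ray(c,uv);return o+v*(z-o[2])/v[2]
def proj(c,p):
    K=np.array(c["intrinsics"]);V=np.array(c["view"]);q=V[:3,:3]@np.array(p)+V[:3,3]
    s=np.array([q[0],-q[1]])/-q[2];s=s*(1+c["k1"]*(s@s));return s*[K[0,0],K[1,1]]+[K[0,2],K[1,2]]
def tri(rs):
    A=0;b=0
    for o,v in rs:
        M=np.eye(3)-np.outer(v,v);A=A+M;b=b+M@o
    return np.linalg.solve(A,b)
def save(c,n): cv2.imwrite("pics/"+n+".png",c["frame"][:,:,::-1])
E
python3 - <<'E'
from h import *
for n in ["scene","side","wrist"]:
    c=read_camera(n);save(c,n+"0")
    print(n,[np.round(x,2) for x in ray(c,(320,240))])
    for k in ["rack","spare_1_mid"]:
        for d in silhouettes(n,k):
            ys,xs=np.nonzero(d["pixels"]);print(k,round(d["p"],2),d["extent"],xs.mean().round(),ys.mean().round())
a=[cv2.imread(f"pics/{n}0.png") for n in("scene","side")]
o=get_obs();print({k:np.round(o[k],3) for k in("tool_pos","tool_rot","force")})
E
```

```text
scene [array([1.03, 0.3 , 0.62]), array([-0.66, -0.37, -0.66])]
spare_1_mid 0.71 [198.6, 223.4, 219.7, 267.2] 211.0 247.0
side [array([0.37, 0.67, 0.66]), array([ 0.15, -0.76, -0.63])]
rack 0.86 [201.8, 272.3, 346.2, 402.2] 274.0 337.0
spare_1_mid 0.59 [296.7, 177.0, 315.5, 222.0] 307.0 199.0
wrist [array([0.65, 0.07, 0.38]), array([-0.  , -0.26, -0.97])]
rack 0.63 [78.9, 0.0, 310.6, 144.7] 202.0 63.0
spare_1_mid 0.83 [238.3, 344.7, 265.1, 367.8] 251.0 357.0
{'tool_pos': array([ 0.65 , -0.   ,  0.201]), 'tool_rot': array([-1.79998e+02,  2.00000e-03,  9.00010e+01]), 'force': array([ 0.53 ,  0.598, -0.334])}
```

View pics/scene0.png

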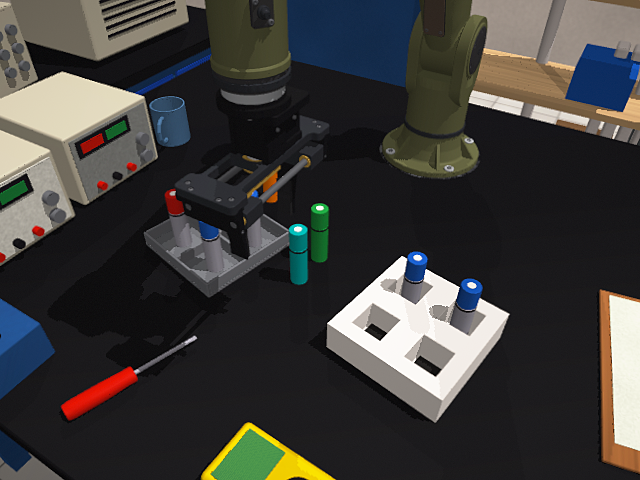

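View pics/side0.png

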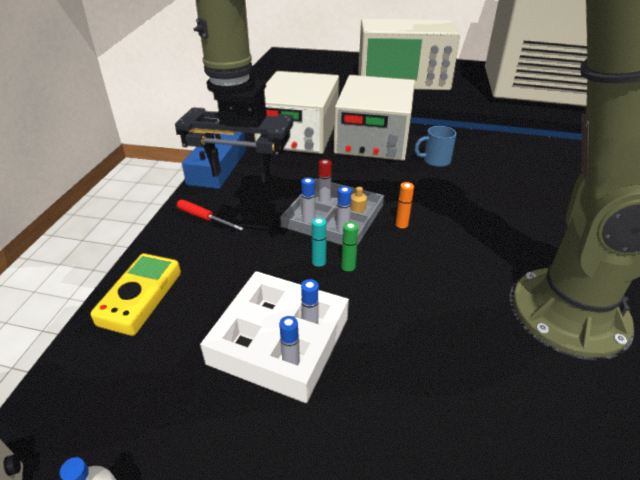

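View pics/wrist0.png

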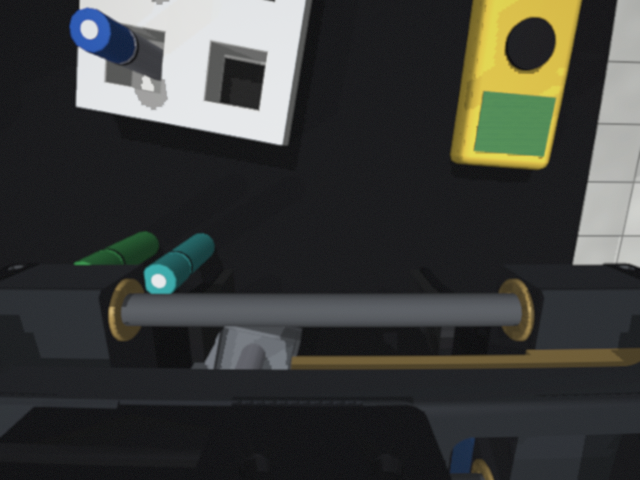

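The side view shows the spares' blue caps at (308,183) and (344,192), with red (325,167) and the plug (359,200). The fitted loggers are at (310,287) and (289,325), and the empty pockets at (267,297) and (243,333). Scene matches: fitted at (417,257) and (470,286), empty at (377,325) and (432,360). The gripper hides one spare there. Next I compute rough positions.

```bash
cat >> h.py <<'E'
from scipy.optimize import minimize
def dots(c):
    """centres of the white dots on blue caps"""
    f=c["frame"].astype(int);r,g,b=f[...,0],f[...,1],f[...,2]
    blue=((b>80)&(b>1.6*r)&(b>1.4*g)).astype(np.uint8)
    wh=((f.min(2)>120)&(f.max(2)-f.min(2)<60)).astype(np.uint8)
    n,l,st,ce=cv2.connectedComponentsWithStats(wh,connectivity=4);out=[]
    for i in range(1,n):
        if not 6<=st[i,4]<=1500: continue
        m=(l==i).astype(np.uint8);ring=cv2.dilate(m,np.ones((5,5)))-m
        if (blue&ring).sum()>0.5*ring.sum(): out.append((ce[i].round(1),int(st[i,4])))
    return out
def rackmask(c,p):
    x,y,a=p;R=np.array([[np.cos(a),-np.sin(a)],[np.sin(a),np.cos(a)]])
    pts=[proj(c,[*(R@[sx,sy]+[x,y]),z]) for sx in(-.095,.095) for sy in(-.095,.095) for z in(0,.055)]
    m=np.zeros((480*4,640*4),np.uint8);cv2.fillConvexPoly(m,cv2.convexHull((np.array(pts)*4+1.5).round().astype(np.int32)),1)
    return cv2.resize(m.astype(np.float32),(640,480),interpolation=cv2.INTER_AREA)
def whitehull(c,roi):
    f=c["frame"].astype(int);w=((f.min(2)>75)&(f.max(2)-f.min(2)<30)).astype(np.uint8)
    z=np.zeros_like(w);x0,y0,x1,y1=roi;z[y0:y1,x0:x1]=w[y0:y1,x0:x1]
    n,l,st,ce=cv2.connectedComponentsWithStats(z,connectivity=4);i=1+np.argmax(st[1:,4])
    cs,_=cv2.findContours((l==i).astype(np.uint8),cv2.RETR_EXTERNAL,cv2.CHAIN_APPROX_NONE)
    m=np.zeros((480,640),np.uint8);cv2.fillConvexPoly(m,cv2.convexHull(max(cs,key=len)),1);return m.astype(np.float32)
def fitrack(vs,p0):
    f=lambda p:sum(np.abs(rackmask(c,p)-h).sum() for c,h in vs)
    b=None
    for a in np.radians([-40,-20,0,20,40]) if len(p0)==2 else [p0[2]]:
        r=minimize(f,[*p0[:2],a],method="Nelder-Mead",options=dict(initial_simplex=np.array([*p0[:2],a])+np.array([[0,0,0],[.02,0,0],[0,.02,0],[0,0,.2]])))
        if b is None or r.fun<b.fun:b=r
    return b
E
python3 - <<'E'
from h import *
S=read_camera("scene");D=read_camera("side")
ds,dd=dots(S),dots(D)
for d,_ in ds: print("scene",d,atz(S,d,.12 if d[0]>350 else .115).round(4))
for d,_ in dd: print("side",d,atz(D,d,.12 if d[1]>250 else .115).round(4))
b=fitrack([(S,whitehull(S,(310,240,530,430))),(D,whitehull(D,(190,265,360,410)))],atz(D,(274,337),.04)[:2])
print("rack",b.x[:2].round(4),np.degrees(b.x[2]).round(2),b.fun)
for n,u in(("red",(325,161)),("plug",(359,190)),("teal",(319,222)),("green",(350,226)),("or",(406,185)),):print(n,atz(D,u,.115 if n in("red","plug") else .11).round(3))
E
```

```text
scene [638.1  76.6] [-0.4068  0.3762  0.12  ]
scene [417.2 257.4] [0.487  0.1505 0.12  ]
scene [471.2 284.9] [0.5011 0.2358 0.12  ]
side [307.5 180. ] [ 0.5669 -0.1813  0.115 ]
side [344.3 189.1] [ 0.4793 -0.1608  0.115 ]
side [309.5 284.4] [0.4886 0.1484 0.12  ]
side [288.  321.5] [0.5034 0.2339 0.12  ]
rack [0.5378 0.1841] -10.76 789.0625
red [ 0.545 -0.275  0.115]
plug [ 0.447 -0.164  0.115]
teal [ 0.511 -0.038  0.11 ]
green [ 0.448 -0.038  0.11 ]
or [ 0.347 -0.214  0.11 ]
```

Rack yaw is about -10.8°, with empty pockets near (0.574, 0.132) and (0.590, 0.220). The spares are near (0.567, -0.181) and (0.479, -0.161). I'll move behind the tray so the wrist and scene cameras see the spares freely.

play_rows(
  steps=[
    [[-0.036,-0.016,-0.006,0,0,0,0.06],[-0.036,-0.016,-0.006,0,0,0,0.06],[-0.036,-0.016,-0.006,0,0,0,0.06],[-0.036,-0.016,-0.006,0,0,0,0.06],[-0.036,-0.016,-0.006,0,0,0,0.06],[-0.036,-0.016,-0.006,0,0,0,0.06],[-0.036,-0.016,-0.006,0,0,0,0.06],[-0.036,-0.016,-0.006,0,0,0,0.06],[0,0,0,0,0,0,0.06],[0,0,0,0,0,0,0.06]],
  ],
  force=25,
)

```text
time_s: 1.55
tool_pos: [0.5215, -0.2892, 0.2495]
tool_rot: [180.0, 0.0, 89.8]
force: [-0.3, 0.2, -0.5]
grip_width: 0.0597
grasp_force: 0.0
```

Run:
```python
from h import *
print(get_obs()["tool_pos"].round(4) if hasattr(get_obs()["tool_pos"],"round") else get_obs()["tool_pos"])
C={n:read_camera(n) for n in("scene","side","wrist")}
save(C["wrist"],"wrist1")
D={n:dots(c) for n,c in C.items()}
P=[]
for n in D:
    for d,a in D[n]:
        for i,g in enumerate([(.567,-.181),(.479,-.161)]):
            q=atz(C[n],d,.115)
            if np.hypot(*(q[:2]-g))<.03: print(n,i+1,d,a,q.round(4)); P.append((i,ray(C[n],d)))
for i in(0,1): 
    r=[x for j,x in P if j==i]
    if len(r)>1: print("tri",i+1,tri(r).round(4))
for n in("scene","side"):print(n,[(k["p"],k["extent"]) for k in silhouettes(n,"spare_1_mid")])
c=C["scene"],C["side"]
b=fitrack([(c[0],whitehull(c[0],(310,240,530,430))),(c[1],whitehull(c[1],(190,265,360,410)))],[.5378,.1841,-.188]);print(b.x,b.fun)
```

```text
[ 0.5215 -0.2892  0.2495]
scene 2 [248.9 193. ] 26 [ 0.4771 -0.1578  0.115 ]
scene 1 [206.5 216.7] 31 [ 0.5644 -0.178   0.115 ]
side 1 [307.5 180. ] 14 [ 0.5669 -0.1813  0.115 ]
side 2 [344.3 189.1] 15 [ 0.4793 -0.1608  0.115 ]
tri 1 [ 0.566  -0.1765  0.1174]
tri 2 [ 0.4789 -0.1565  0.1172]
scene [(0.72, [197.4, 209.9, 221.3, 268.2])]
side [(0.88, [297.4, 177.9, 313.0, 222.2])]
[ 0.53780186  0.18409134 -0.18805728] 779.25
```

View pics/wrist1.png

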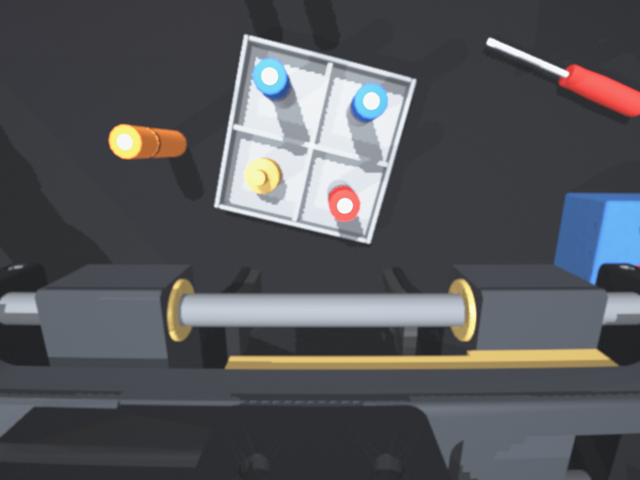

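The wrist view shows all four tray cells, with the spare dots at (269,76) and (371,101), the plug at (262,178) and red at (344,206). The measured tops are at z≈0.117, which fits 0.115. I'll add the wrist rays.

Run:
```python
from h import *
C={n:read_camera(n) for n in("scene","side","wrist")}
for i,uv in((1,dict(scene=(206.5,216.7),side=(307.5,180),wrist=(371,101.3))),(2,dict(scene=(248.9,193),side=(344.3,189.1),wrist=(269.5,76.3)))):
    print(i,tri([ray(C[n],u) for n,u in uv.items()]).round(4),atz(C["wrist"],uv["wrist"],.115).round(4))
print(get_obs()["tool_rot"])
```

```text
1 [ 0.5655 -0.1784  0.1161] [ 0.5653 -0.179   0.115 ]
2 [ 0.4784 -0.1584  0.1159] [ 0.4783 -0.1592  0.115 ]
[-1.79995240e+02 -8.38836410e-03  9.00868732e+01]
```

play_rows(
  steps=[
    [[0.0275,0.011,0,0,0,0,0.06],[0.0275,0.011,0,0,0,0,0.06],[0.0275,0.011,0,0,0,0,0.06],[0.0275,0.011,0,0,0,0,0.06],[0,0,0.03,0,0,0,0.06],[0,0,0.03,0,0,0,0.06],[0,0,0.03,0,0,0,0.06],[0,0,0.02,0,0,0,0.06],[0,0,0,0,0,0,0.06],[0,0,0,0,0,0,0.06]],
  ],
)

```text
time_s: 2.95
tool_pos: [0.5663, -0.1779, 0.1396]
tool_rot: [180.0, 0.0, 90.0]
force: [-0.6, 0.2, -0.3]
grip_width: 0.0601
grasp_force: 0.0
```

play_rows(
  steps=[
    [[0,0,0.025,0,0,0,0.06],[0,0,0.025,0,0,0,0.06],[0,0,0.0185,0,0,0,0.06],[0,0,0,0,0,0,0.06],[0,0,0,0,0,0,0.025],[0,0,0,0,0,0,0.025],[0,0,0,0,0,0,0.025],[0,0,0,0,0,0,0.025],[0,0,0,0,0,0,0.025],[0,0,0,0,0,0,0.025]],
  ],
)

```text
time_s: 3.95
tool_pos: [0.5663, -0.1781, 0.0713]
tool_rot: [180.0, 0.0, 90.0]
force: [-1.0, -0.2, 2.4]
grip_width: 0.0296
grasp_force: 25.0
```

play_rows(
  steps=[
    [[0,0,-0.02,0,0,0,0.025],[0,0,-0.035,0,0,0,0.025],[0,0,-0.04,0,0,0,0.025],[0,0,-0.035,0,0,0,0.025],[0,0,0,0,0,0,0.025],[0,0,0,0,0,0,0.025]],
  ],
)

```text
time_s: 4.55
tool_pos: [0.5661, -0.1781, 0.2008]
tool_rot: [180.0, 0.0, 90.0]
force: [0.1, 0.6, -1.8]
grip_width: 0.0294
grasp_force: 25.0
```

play_rows(
  steps=[
    [[0.02,0.002,0,0,0,0,0.025],[0.035,0.002,0,0,0,0,0.025],[0.04,0.002,0,0,0,0,0.025],[0.04,0.003,0,0,0,0,0.025],[0.04,0.003,0,0,0,0,0.025],[0.04,0.003,0,0,0,0,0.025],[0.04,0.003,0,0,0,0,0.025],[0.04,0.002,0,0,0,0,0.025],[0.04,0.002,0,0,0,0,0.025],[0.035,0.002,0,0,0,0,0.025],[0.028,0,0,0,0,0,0.025],[0,0,0,0,0,0,0.025]],
  ],
)

```text
time_s: 5.75
tool_pos: [0.5868, 0.2263, 0.1975]
tool_rot: [-179.7, -0.1, 90.5]
force: [-0.3, 0.8, -2.3]
grip_width: 0.0293
grasp_force: 25.0
```

play_rows(
  steps=[
    [[0,0,0,0,0,0,0.025],[0,0,0,0,0,0,0.025]],
  ],
)

```text
time_s: 5.95
tool_pos: [0.5897, 0.2179, 0.199]
tool_rot: [-179.9, 0.1, 89.9]
force: [0.1, 0.1, -1.6]
grip_width: 0.0294
grasp_force: 25.0
```

Run:
```python
from h import *
S=read_camera("scene");D=read_camera("side");W=read_camera("wrist");save(W,"wrist2")
a=np.hstack([S["frame"][130:430,240:560],D["frame"][130:430,120:440]]);cv2.imwrite("pics/both2.png",a[:,:,::-1])
p=get_obs()["tool_pos"];print(p)
```

```text
[0.5902308  0.21814859 0.20025299]
```

View pics/both2.png

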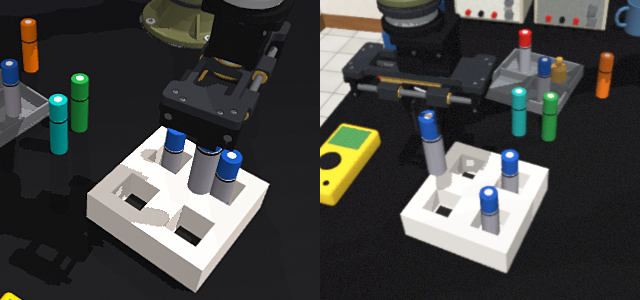

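The side view shows the held logger above the far empty pocket with a hint of lean. I'll check that against a projected vertical one.

Run:
```python
from h import *
p=np.array(get_obs()["tool_pos"])
for n in("scene","side"):
    c=read_camera(n);o=c["frame"][:,:,::-1].copy()
    for ly,col in((0,(0,255,255)),):
        q=[proj(c,p+[sx,sy,z]) for z in(.044,-.066) for sx,sy in[(.015*np.cos(t),.015*np.sin(t)) for t in np.linspace(0,6.28,24)]]
        cv2.polylines(o,[cv2.convexHull(np.array(q).round().astype(np.int32))],1,col,1)
    x0,y0=(360,180) if n=="scene" else (160,200)
    r=cv2.resize(o[y0:y0+180,x0:x0+130],None,fx=3,fy=3,interpolation=0)
    a=r if n=="scene" else np.hstack([a,r])
    print(n,[(k["p"],k["extent"]) for k in silhouettes(n,"spare_1_mid")])
cv2.imwrite("pics/tilt.png",a)
```

```text
scene [(0.86, [426.9, 274.8, 458.8, 323.0])]
side [(0.84, [215.0, 239.6, 247.5, 305.7])]
```

View pics/tilt.png

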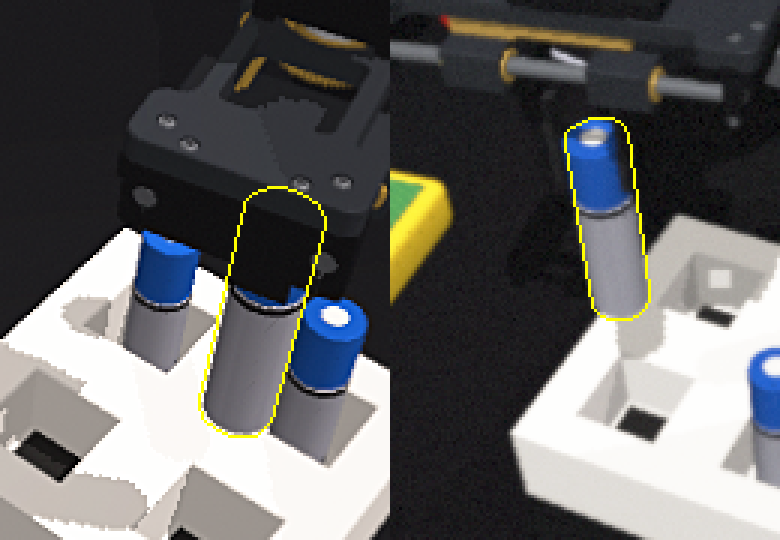

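The logger matches the vertical outline in both views, so it hangs straight with its underside 66 mm below the TCP. Lowering it now.

play_rows(
  steps=[
    [[0.002,0,0.025,0,0,0,0.025],[0,0,0.025,0,0,0,0.025],[0,0,0.02,0,0,0,0.025],[0,0,0.02,0,0,0,0.025],[0,0,0.015,0,0,0,0.025],[0,0,0.01,0,0,0,0.025],[0,0,0.004,0,0,0,0.025],[0,0,0,0,0,0,0.025],[0,0,0,0,0,0,0.025]],
  ],
)

```text
time_s: 7.2
tool_pos: [0.5907, 0.2222, 0.0826]
tool_rot: [179.9, -0.0, 90.0]
force: [0.8, 1.3, -0.8]
grip_width: 0.0292
grasp_force: 25.0
```

play_rows(
  steps=[
    [[0,0,0.001,0,0,0,0.025],[0,0,0.001,0,0,0,0.025],[0,0,0.001,0,0,0,0.025],[0,0,0.001,0,0,0,0.025],[0,0,0,0,0,0,0.025],[0,0,0,0,0,0,0.025]],
  ],
)

```text
time_s: 7.8
tool_pos: [0.59, 0.2219, 0.0776]
tool_rot: [-180.0, 0.0, 90.0]
force: [0.0, -1.0, -1.8]
grip_width: 0.0294
grasp_force: 25.0
```

play_rows(
  steps=[
    [[0,0,0.0007,0,0,0,0.025],[0,0,0.0007,0,0,0,0.025],[0,0,0.0007,0,0,0,0.025],[0,0,0,0,0,0,0.025],[0,0,0,0,0,0,0.025]],
  ],
)

```text
time_s: 8.3
tool_pos: [0.5902, 0.2222, 0.0763]
tool_rot: [180.0, -0.0, 90.0]
force: [-2.7, -0.6, 4.8]
grip_width: 0.0294
grasp_force: 25.0
```

Contact is at TCP z 0.076, so the logger is seated on the floor. I release, rise, and go to spare 2.

play_rows(
  steps=[
    [[0,0,0,0,0,0,0.04],[0,0,0,0,0,0,0.06],[0,0,0,0,0,0,0.06],[0,0,0,0,0,0,0.06],[0,0,-0.02,0,0,0,0.06],[0,0,-0.04,0,0,0,0.06],[0,0,-0.04,0,0,0,0.06],[0,0,-0.025,0,0,0,0.06],[0,0,0,0,0,0,0.06]],
  ],
)

```text
time_s: 9.2
tool_pos: [0.5925, 0.2231, 0.2056]
tool_rot: [179.5, -0.2, 90.0]
force: [1.4, -0.4, 0.5]
grip_width: 0.06
grasp_force: 0.0
```

play_rows(
  steps=[
    [[-0.02,-0.008,0,0,0,0,0.06],[-0.035,-0.01,0,0,0,0,0.06],[-0.04,-0.012,0,0,0,0,0.06],[-0.04,-0.012,0,0,0,0,0.06],[-0.04,-0.012,0,0,0,0,0.06],[-0.04,-0.012,0,0,0,0,0.06],[-0.04,-0.012,0,0,0,0,0.06],[-0.04,-0.012,0,0,0,0,0.06],[-0.036,-0.012,0,0,0,0,0.06],[-0.03,-0.01,0,0,0,0,0.06],[-0.02,0,0,0,0,0,0.06],[0,0,0,0,0,0,0.06]],
  ],
)

```text
time_s: 10.4
tool_pos: [0.4766, -0.1625, 0.1995]
tool_rot: [-179.9, 0.1, 89.7]
force: [0.4, 0.9, -0.6]
grip_width: 0.0598
grasp_force: 0.0
```

play_rows(
  steps=[
    [[0,0,0,0,0,0,0.06],[0,0,0,0,0,0,0.06],[0,0,0,0,0,0,0.06],[0,0,0,0,0,0,0.06]],
  ],
)

```text
time_s: 10.8
tool_pos: [0.4783, -0.158, 0.2005]
tool_rot: [-180.0, -0.0, 90.1]
force: [0.6, -0.6, -0.3]
grip_width: 0.0599
grasp_force: 0.0
```

Run:
```python
from h import *
S=read_camera("scene");D=read_camera("side")
for n,c in(("scene",S),("side",D)):
    for d,a in dots(c):
        q=atz(c,d,.12)
        if q[1]<.1:q=atz(c,d,.115)
        if abs(q[0]-.53)<.15: print(n,d,q.round(4))
a=np.hstack([S["frame"][150:430,200:540],D["frame"][150:430,160:500]]);cv2.imwrite("pics/both3.png",a[:,:,::-1])
print(get_obs()["tool_pos"])
```

```text
scene [248.9 193. ] [ 0.4771 -0.1578  0.115 ]
scene [417.2 257.4] [0.487  0.1505 0.12  ]
scene [471.2 284.9] [0.5011 0.2358 0.12  ]
scene [439.9 323.6] [0.5883 0.2224 0.12  ]
side [344.3 189.1] [ 0.4793 -0.1608  0.115 ]
side [309.5 284.4] [0.4886 0.1484 0.12  ]
side [237.  306.5] [0.5908 0.2208 0.12  ]
side [288.  321.5] [0.5034 0.2339 0.12  ]
[ 0.47816533 -0.1584706   0.2005614 ]
```

View pics/both3.png

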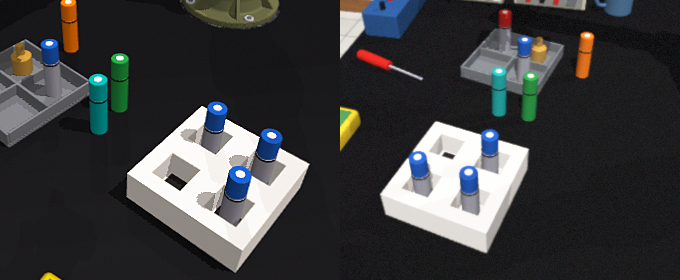

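The first logger is upright and seated in its pocket (dot at z 0.12 over (0.590, 0.222)), and the fitted ones haven't moved. The gripper is centred over spare 2, so I pick it up.

play_rows(
  steps=[
    [[0,0,0.03,0,0,0,0.06],[0,0,0.03,0,0,0,0.06],[0,0,0.03,0,0,0,0.06],[0,0,0.025,0,0,0,0.06],[0,0,0.0145,0,0,0,0.06],[0,0,0,0,0,0,0.06],[0,0,0,0,0,0,0.025],[0,0,0,0,0,0,0.025],[0,0,0,0,0,0,0.025],[0,0,0,0,0,0,0.025],[0,0,0,0,0,0,0.025],[0,0,0,0,0,0,0.025]],
  ],
)

```text
time_s: 12.1
tool_pos: [0.4785, -0.1591, 0.0716]
tool_rot: [179.9, 0.0, 90.0]
force: [0.1, -0.1, 2.2]
grip_width: 0.0294
grasp_force: 25.0
```

play_rows(
  steps=[
    [[0,0,-0.02,0,0,0,0.025],[0,0,-0.035,0,0,0,0.025],[0,0,-0.04,0,0,0,0.025],[0,0,-0.035,0,0,0,0.025],[0,0,0,0,0,0,0.025],[0,0,0,0,0,0,0.025]],
  ],
)

```text
time_s: 12.7
tool_pos: [0.478, -0.159, 0.2011]
tool_rot: [180.0, 0.0, 90.0]
force: [-0.2, 0.5, -2.9]
grip_width: 0.0294
grasp_force: 25.0
```

play_rows(
  steps=[
    [[0.02,0.01,0,0,0,0,0.025],[0.03,0.01,0,0,0,0,0.025],[0.035,0.01,0,0,0,0,0.025],[0.035,0.01,0,0,0,0,0.025],[0.035,0.01,0,0,0,0,0.025],[0.035,0.01,0,0,0,0,0.025],[0.035,0.01,0,0,0,0,0.025],[0.03,0.01,0,0,0,0,0.025],[0.0225,0.01,0,0,0,0,0.025],[0.013,0.0055,0,0,0,0,0.025],[0,0,0,0,0,0,0.025],[0,0,0,0,0,0,0.025]],
  ],
)

```text
time_s: 13.9
tool_pos: [0.5728, 0.1299, 0.1998]
tool_rot: [-179.9, 0.1, 89.9]
force: [0.6, -0.4, -1.9]
grip_width: 0.0296
grasp_force: 25.0
```

play_rows(
  steps=[
    [[0,0,0,0,0,0,0.025],[0,0,0,0,0,0,0.025],[0,0,0,0,0,0,0.025]],
  ],
)

```text
time_s: 14.2
tool_pos: [0.5735, 0.1304, 0.2013]
tool_rot: [180.0, 0.0, 89.9]
force: [0.1, 0.6, -2.0]
grip_width: 0.0299
grasp_force: 25.0
```

Run:
```python
from h import *
p=np.array(get_obs()["tool_pos"]);print(p)
for n in("scene","side"):
    c=read_camera(n);o=c["frame"][:,:,::-1].copy()
    q=[proj(c,p+[sx,sy,z]) for z in(.044,-.066) for sx,sy in[(.015*np.cos(t),.015*np.sin(t)) for t in np.linspace(0,6.28,24)]]
    cv2.polylines(o,[cv2.convexHull(np.array(q).round().astype(np.int32))],1,(0,255,255),1)
    x0,y0=(320,180) if n=="scene" else (180,180)
    r=cv2.resize(o[y0:y0+190,x0:x0+130],None,fx=3,fy=3,interpolation=0)
    a=r if n=="scene" else np.hstack([a,r])
cv2.imwrite("pics/tilt2.png",a)
```

```text
[0.57350058 0.13036685 0.20130805]
```

View pics/tilt2.png

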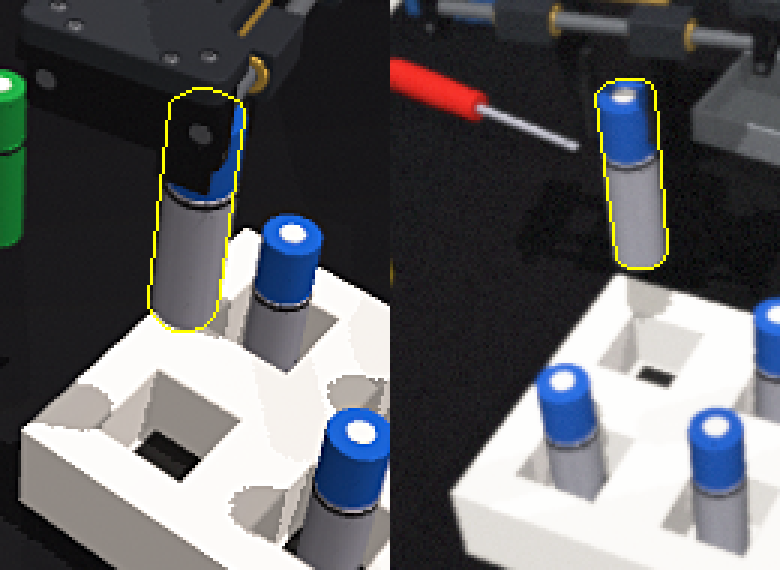

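The second spare also hangs vertical, matching its outline, and sits over the near empty pocket. Lowering.

play_rows(
  steps=[
    [[0.001,0,0.025,0,0,0,0.025],[0,0,0.025,0,0,0,0.025],[0,0,0.02,0,0,0,0.025],[0,0,0.02,0,0,0,0.025],[0,0,0.015,0,0,0,0.025],[0,0,0.01,0,0,0,0.025],[0,0,0.005,0,0,0,0.025],[0,0,0.001,0,0,0,0.025],[0,0,0.001,0,0,0,0.025],[0,0,0.001,0,0,0,0.025],[0,0,0,0,0,0,0.025],[0,0,0,0,0,0,0.025]],
  ],
)

```text
time_s: 15.5
tool_pos: [0.5738, 0.1325, 0.0785]
tool_rot: [180.0, -0.0, 90.0]
force: [-0.0, 0.1, -1.9]
grip_width: 0.0293
grasp_force: 25.0
```

play_rows(
  steps=[
    [[0,0,0.0007,0,0,0,0.025],[0,0,0.0007,0,0,0,0.025],[0,0,0.0006,0,0,0,0.025],[0,0,0,0,0,0,0.025],[0,0,0,0,0,0,0.025]],
  ],
)

```text
time_s: 16.0
tool_pos: [0.5737, 0.1326, 0.0766]
tool_rot: [180.0, -0.0, 90.0]
force: [-1.2, -0.2, 3.2]
grip_width: 0.0294
grasp_force: 25.0
```

Contact again at 0.0766. Release, rise, and back away.

play_rows(
  steps=[
    [[0,0,0,0,0,0,0.04],[0,0,0,0,0,0,0.06],[0,0,0,0,0,0,0.06],[0,0,0,0,0,0,0.06],[0,0,-0.02,0,0,0,0.06],[0,0,-0.04,0,0,0,0.06],[0,0,-0.04,0,0,0,0.06],[0,0,-0.04,0,0,0,0.06],[-0.04,0,0,0,0,0,0.06],[-0.04,0,0,0,0,0,0.06],[-0.04,0,0,0,0,0,0.06],[-0.03,0,0,0,0,0,0.06]],
  ],
)

```text
time_s: 17.2
tool_pos: [0.5733, -0.0208, 0.2162]
tool_rot: [180.0, 0.1, 89.9]
force: [-0.9, 0.1, -0.1]
grip_width: 0.06
grasp_force: 0.0
```

play_rows(
  steps=[
    [[0,0,0,0,0,0,0.06],[0,0,0,0,0,0,0.06],[0,0,0,0,0,0,0.06],[0,0,0,0,0,0,0.06],[0,0,0,0,0,0,0.06]],
  ],
)

```text
time_s: 17.7
tool_pos: [0.5736, -0.0161, 0.216]
tool_rot: [180.0, -0.0, 90.1]
force: [0.4, 0.3, -0.5]
grip_width: 0.0598
grasp_force: 0.0
```

Run:
```python
from h import *
S=read_camera("scene");D=read_camera("side")
for n,c in(("scene",S),("side",D)):
    for d,a in dots(c):
        q=atz(c,d,.12)
        if abs(q[0]-.53)<.15: print(n,d,q.round(4))
a=np.hstack([S["frame"][150:430,200:540],D["frame"][150:430,160:500]]);cv2.imwrite("pics/both4.png",a[:,:,::-1])
```

```text
scene [417.3 257.4] [0.487  0.1507 0.12  ]
scene [471.2 284.9] [0.5011 0.2358 0.12  ]
scene [381.9 290. ] [0.5724 0.1338 0.12  ]
scene [439.9 323.6] [0.5883 0.2224 0.12  ]
side [263.  270.5] [0.5749 0.1318 0.12  ]
side [309.5 284.4] [0.4886 0.1484 0.12  ]
side [237.  306.5] [0.5908 0.2208 0.12  ]
side [288.  321.5] [0.5034 0.2339 0.12  ]
```

View pics/both4.png

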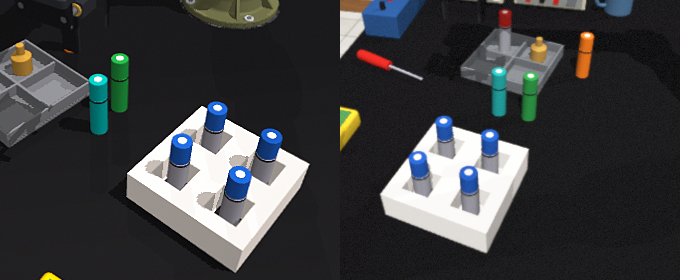

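All four pockets now hold upright blue-capped loggers. The look-alikes, red logger and plug are untouched.

```bash
python3 -c "
from cell import sign_off
print(sign_off())"
```

```text
the job is handed in; nothing more can be done
None
```

Both spare loggers stand cap up on the floors of the two formerly empty rack pockets, the loggers already in the rack have not moved, and the job was handed in at about 18 s of the allowed 54 s.

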